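# Feel out the hidden release notch of a medical kit case

## Robot

A 6-joint arm with a two-finger parallel gripper is mounted at the origin on the work surface. World frame = base frame: x ahead of the robot, y to its left, z up, the work surface at z = 0. Lengths are in m, angles in rad, forces in N, time in s.
With the tool pointing down it reaches from about 0.35 to 0.975 m from the base axis. Payload 4.9 kg.
Tool frame: the origin (TCP) lies at the very end of the fingers, on their centre line; the grasp point (between the pads) lies manip.grip_point_offset behind it (manip.grip_point_offset is the distance from the TCP to the grasp point, in m); z points along the fingers, y is the direction in which the jaws open and shut (so a half turn about z gives the same grasp; the last joint's range is limited). The gripper opens to 85 mm and grips with 20 to 120 N. Pads are 22 mm wide; open, the fingers measure 114 mm over their backs; the gripper's body (76 mm by 85 mm) begins 54 mm behind the grasp point. The pads swing forward as they close: fully open they stand 13 mm farther back than shut.
Start: joints at [1.177, 0.053, 1.613, -0, 1.476, -0.119], TCP at [0.17, 0.602, 0.231] pointing down, gripper open.
Joint ranges: [-3.01, 3.01], [-1.01, 2.22], [0.06, 2.58], [-1.02, 4.17], [0.09, 2.62], [-3.14, 3.14]. Speed limits (rad/s): [2.57, 2.57, 3.14, 3.14, 3.14, 3.14].

## Interface

Orientations are given as a unit quaternion [w, x, y, z].
In Python, from plant import status, grab_frame, camera_params, ticket, boxes_of, outline_of, manip gives the robot as it stands. The module is installed in compiled form; this text tells all that it offers.
- The arm moves only by the tool play_rows, never from a script. Its argument "deltas" is a list of rows, each a list of 2 entries, a list of its own where there are three numbers: the shift along the world's x, y, z in m, then the turn about the world's z in rad. A call has 1 to 5 rows; each row is the pose to reach, as a shift and turn from the pose commanded when the call began; what a row does not reach only later rows make up. A row lasts 1/8 s, in which the tool goes at most 62.5 mm and 10.7 degrees, less where a joint would pass 70% of its speed; a pose out of reach is approached as far as the arm can. A call with a gripper value outside its range is refused whole. "grip" is the opening, from -1 (shut) to 1 (fully open), set as the call begins (left out, the last holds). The fingers move at their own pace and stop on an object; the grip force is fixed at half the most. Time passes only in rows, so rows that repeat a pose let the fingers close. It gives the time, the measured TCP pose, the force and the opening at its end, in the units of the state.
- status.state(): the state, without advancing time (a new reading comes with each control period).
- grab_frame(name): name is "scene" or "top" or "wrist"; returns (picture, depth): 384x512x3 uint8, blue, green, red; 384x512 float32, m along the optical axis (not along the pixel's ray), 0 where there is no reading.
- camera_params(name): a dict with "mtx" (3x3 intrinsics, pixels), "distortion" ([k1, k2, p1, p2, k3] as OpenCV has them; the pictures are not rectified), "world_from_camera" (4x4, takes a point from camera to world coordinates). Camera axes: x right, y up, looking along -z (the intrinsics and any distortion apply to the point x, -y, -z); pixel columns grow to the right and rows downward; lengths in m; the calibration is good to about 2 mm. A picture is of the moment at which its call begins: read the wrist's pose just before it. camera_params takes no time and is no camera call; for the wrist camera it gives the pose at the moment of the call.
- ticket.job_done(): hands the job in, once; it reports no verdict.
Trained networks look in the newest picture that a camera, given by its name, has taken for a name from the list of things; names that differ only in an ending like _2 or _b are one class to them, and where a whole thing is asked for, a point or a joint stands for the part that bears it (a point fixed in the world has none). Each returns a list of dicts, best first, with "confidence" (0 to 1); they miss things now and then, are a little off and sometimes report something else, mostly with a low value. They report only what shows in the picture. A call takes as long as a camera call.
- boxes_of(camera, name): "box" ([left, top, right, bottom] in pixels, round what is visible of it).
- outline_of(camera, name): "region" (384x512 bool, what is visible of it) and "box" ([left, top, right, bottom] in pixels, round what is visible of it).
The state is a dict: "time": time; "joint_pos": joint angles; "joint_vel": joint speeds; "joint_efforts": joint torques, N m; "tool_pos": TCP position; "tool_rot": TCP orientation; "contact_force": force on the tool from outside, world axes, zero at the start; "ft_torque": the same for the moment, N m; "gripper_width": opening from 0.0 (shut) to 1.0 (fully open).
Only numpy, scipy, OpenCV 4.12 (cv2) and the standard library are available. Lean on these libraries where they do the work, as an engineer would, in place of code of your own. Each camera call takes 0.05 s, during which the arm holds its last target.

## Task

Pop the locked medical kit case on the counter: put a fingertip on the left end of the flat metal rail along its front top edge, slide along the rail to the right until you find the finger notch hidden in it, then press the release key inside the notch fully down and move the hand clear. The key stays down and the lid lifts ajar by itself; leave the lid and the things standing around alone, and pick nothing up.

Things in the scene. Friction and masses are not known exactly. Their poses are not given: they have to be found in the camera images.
- case: Fixed grey kit case, 430 mm long (its y), 210 mm deep (its x), flat on the counter, turned up to 14 degrees. Origin: on the counter straight below the middle of the rail on its front (robot-side) top edge. x points away from the robot to the lid, y along the rail to the left, z up. A 10 mm thick bar handle stands 19 mm out of the front face, 34 mm above the counter.
- rail (a point): Middle of the rail's top face, axes as the case's. Rail: bare aluminium, flat level top 80 mm above the counter, 40 mm wide (x -20 to 20), seen from y = 165 (left end) to -165 mm; at each end a black block 50 mm long stands 6 mm above it. Its one notch is centred anywhere from y = 60 to -60 mm, new every time and in no reading: find it by touch or in an image.
- edge_start: The leftmost 35 mm of the rail (case y 130 to 165), plain and looking like the rest of it: where the sweep starts, best with shut fingers. Origin at the middle of its top face, axes as the case's.
- edge_next: A 25 mm stretch of plain rail further right (case y 80 to 105), which the sweep crosses next. Origin at the middle of its top face, axes as the case's. The rail right of it up to y = -80 lies 0.3 mm lower (a flush inlay), and holds the notch.
- key (a joint): Release key: flat steel plate 36 x 39 mm, the floor of the notch, 10 mm below the rail top; slides straight down. 0 = up, 0.008 m = fully down. 4 to 6 N moves it slowly (first touch may peak at 15 N); it stays where it is left (no spring). The notch is 42 mm long along the rail, open at the top and front, walled at the back (rail x = 20 mm; then a 10 mm gap to the lid).
- lid: White lid of the case, 154 x 400 mm, 16 mm thick, behind the rail (case x 34 to 188 mm), top 74 mm above the counter, 6 mm below the rail top. Hinged at its far edge; origin on the hinge line. It rises by itself at the front, about 15 mm, as the key goes down. Not to be touched.
- canister: Squat stainless screw-top canister, 106 mm across, 80 mm high, loose, standing right of the case. Origin: centre of its underside. Leave alone.
- otoscope: Black steel otoscope lying flat, 140 mm long, 34 mm high, loose, left of the case. Origin: on the counter below its middle; x towards its head. Leave alone.
- thermometer: Beige plastic ear thermometer lying flat, 120 mm long, 34 mm high, loose, left of the case. Origin: on the counter below its middle. Leave alone.
- inhaler: Blue plastic inhaler lying flat, 80 mm long, 26 mm high, loose, right of the case. Origin: on the counter below its middle. Leave alone.

How it is judged:
By the outcome, as a careful person would: the job done as asked, in the order asked, and still so for the second after the job is handed in, with the robot touching nothing.
It also fails if it takes over 61 s, if anything falls off the work surface, if the arm or the gripper's body presses on something with over 40 N, if the wrist force passes 120 N, or if a joint passes its speed limit or range.

## Working session

There is one attempt and no reset: what is moved stays moved. The work goes in short steps, Python scripts to look and compute and a tool call to move; the robot and the scene stay as the last step left them, time stands still between calls to the robot, and variables do not carry over. Pictures are saved under pics/ and viewed, and the job is handed in when it is done.

Besides the shell and the picture viewer there is one more tool, called after ">>>" in YAML: its name, and indented under it one key for each argument. play_rows: Moves the arm, as the interface text tells. Its arguments: {"type":"object","properties":{"deltas":{"type":"array"},"grip":{"type":"number"}},"required":["deltas"]}

```bash
mkdir -p pics
python3 - <<'E'
from plant import *
import cv2,numpy as np,pickle
s=status.state();print(s)
print(manip.grip_point_offset)
for c in ("scene","top"):
    p,d=grab_frame(c);cv2.imwrite(f"pics/{c}0.png",p);np.savez(f"{c}0.npz",p=p,d=d)
    cp=camera_params(c);print(c,{k:np.round(v,4).tolist() for k,v in cp.items()})
E
```

```text
{'time': 0.0, 'joint_pos': array([ 1.17699908e+00,  5.33540570e-02,  1.61428984e+00, -6.51367491e-06,
        1.47601635e+00, -1.18979666e-01]), 'joint_vel': array([ 0.00132619,  0.00082575,  0.00011231, -0.00054528,  0.00025926,
       -0.00011228]), 'joint_efforts': array([-5.88244693e-04, -3.93664885e+01, -3.70183897e+01, -3.76326102e-05,
        6.84011189e-03,  6.00540076e-06]), 'tool_pos': array([0.16935433, 0.60096757, 0.23006725]), 'tool_rot': array([-2.59023081e-04,  1.36976412e-01,  9.90573770e-01, -1.00082552e-03]), 'contact_force': array([-0.76916223, -0.45533034,  0.13105672]), 'ft_torque': array([0.01437265, 0.0110007 , 0.00390366]), 'gripper_width': 1.0000183511311984}
0.0187
scene {'mtx': [[397.3204, 0.0, 258.9734], [0.0, 397.3204, 187.0207], [0.0, 0.0, 1.0]], 'distortion': [-0.1008, 0.0, 0.0, 0.0, 0.0], 'world_from_camera': [[0.37, -0.7161, 0.5918, 1.3743], [0.929, 0.2787, -0.2436, -0.3297], [0.0095, 0.6399, 0.7684, 1.1199], [0.0, 0.0, 0.0, 1.0]]}
top {'mtx': [[351.2436, 0.0, 253.7525], [0.0, 351.2436, 195.633], [0.0, 0.0, 1.0]], 'distortion': [-0.0437, 0.0, 0.0, 0.0, 0.0], 'world_from_camera': [[-0.0174, 0.9978, -0.0632, 0.4957], [-0.9998, -0.0166, 0.0138, 0.0279], [0.0128, 0.0635, 0.9979, 1.1187], [0.0, 0.0, 0.0, 1.0]]}
```

View pics/top0.png

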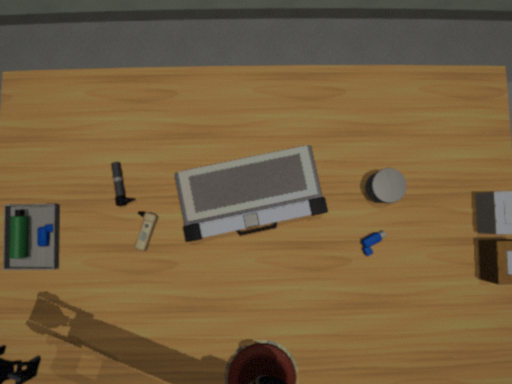

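View pics/scene0.png

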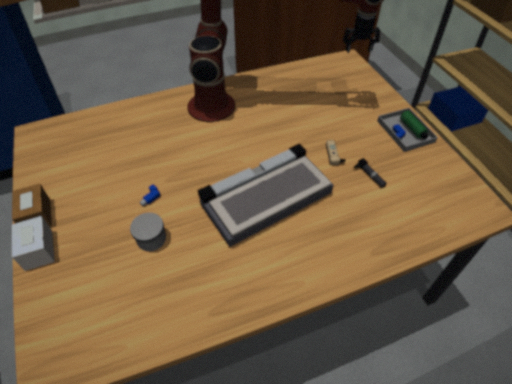

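The top view shows the case with its rail running from the black block at about (193,231) to the one at (318,206). A greyish notch candidate is at about (251,219), with the handle just below it. Next I'll measure these.

```bash
cat > h.py <<'E'
import numpy as np,cv2
from plant import *
def px2w(c,uv,z=None,depth=None,cp=None):
    cp=cp or camera_params(c)
    uv=np.atleast_2d(np.array(uv,float))
    n=cv2.undistortPoints(uv[:,None],cp["mtx"],np.array(cp["distortion"],float))[:,0]
    T=np.array(cp["world_from_camera"])
    r=np.c_[n[:,0],-n[:,1],-np.ones(len(n))]
    w=r@T[:3,:3].T
    if z is not None: t=(z-T[2,3])/w[:,2]
    else: t=np.asarray(depth)
    return T[:3,3]+w*t[:,None]
E
python3 - <<'E'
from h import *
z=np.load("top0.npz");p=z["p"];d=z["d"]
c=p[140:250,165:335];cv2.imwrite("pics/top0z.png",cv2.resize(c,None,fx=4.5,fy=4.5,interpolation=cv2.INTER_CUBIC))
pts=[(193,231),(318,206),(251,219),(201,228),(310,208)]
print(px2w("top",pts,z=.08).round(4))
print([ (q,d[q[1],q[0]]) for q in pts])
print(px2w("top",pts,depth=[d[v,u] for u,v in pts]).round(4))
for n in ("rail","edge_start","edge_next","key","case"):
    for b in boxes_of("top",n)[:2]: print(n,b)
E
```

```text
[[ 0.4602  0.1941  0.08  ]
 [ 0.5275 -0.1767  0.08  ]
 [ 0.4926  0.0228  0.08  ]
 [ 0.4686  0.1705  0.08  ]
 [ 0.522  -0.1527  0.08  ]]
[((193, 231), np.float32(1.0250524)), ((318, 206), np.float32(1.0358677)), ((251, 219), np.float32(1.0479131)), ((201, 228), np.float32(1.0302248)), ((310, 208), np.float32(1.0345256))]
[[ 0.4604  0.193   0.087 ]
 [ 0.5273 -0.1757  0.0855]
 [ 0.4925  0.0227  0.0684]
 [ 0.4687  0.1701  0.0826]
 [ 0.5218 -0.1517  0.0861]]
rail {'box': [173.1, 144.6, 328.9, 243.7], 'confidence': 0.61}
edge_start {'box': [199.4, 220.1, 213.2, 237.5], 'confidence': 0.5}
edge_next {'box': [216.7, 218.5, 228.4, 232.8], 'confidence': 0.45}
key {'box': [243.7, 215.3, 260.3, 226.0], 'confidence': 0.47}
case {'box': [172.8, 145.7, 328.3, 241.0], 'confidence': 0.68}
```

View pics/top0z.png

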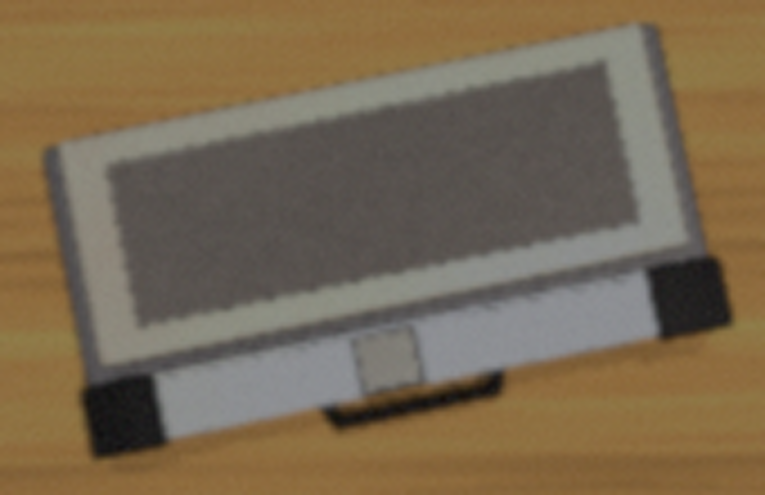

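The zoom shows the rail, and the notch plate is clear at zoom (388,360), full-image (251,220). It also reads about 10 mm deep. Next, fit the rail exactly.

Run:
```python
from h import *
z=np.load("top0.npz");p=z["p"];d=z["d"]
v,u=np.mgrid[140:250,165:335];uv=np.c_[u.ravel(),v.ravel()]
W=px2w("top",uv,z=0.08).reshape(v.shape+(3,))
g=cv2.cvtColor(p,cv2.COLOR_BGR2HSV)[140:250,165:335].astype(int)
b=p[140:250,165:335].astype(int)
print(b[[79,82,75,85],[86,40,130,50]],b[60,20])  # key, rail, rail
D=px2w("top",uv,depth=d[140:250,165:335].ravel()).reshape(v.shape+(3,))
def fit(m,name):
    m=m.astype(np.uint8);n,l,st,ce=cv2.connectedComponentsWithStats(m)
    k=1+np.argmax(st[1:,4]);q=W[l==k][:,:2]
    r=cv2.minAreaRect((q*1000).astype(np.float32));print(name,len(q),r,D[l==k][:,2].mean(), np.median(D[l==k][:,2]));return l==k
blu=(b[...,0]-b[...,2])
rail=(blu>3)&(b.sum(2)>330)&(v>200)
rail=cv2.morphologyEx(rail.astype(np.uint8),cv2.MORPH_OPEN,np.ones((2,2)))
n,l,st,ce=cv2.connectedComponentsWithStats(rail);print(st,ce)
q=W[np.isin(l,[k for k in range(1,n) if st[k,4]>80])][:,:2]
print("rail",cv2.minAreaRect((q*1000).astype(np.float32)))
blk=(b.sum(2)<130)&(v>190)
n,l,st,ce=cv2.connectedComponentsWithStats(blk.astype(np.uint8))
for k in range(1,n):
  if st[k,4]>60: 
    q=W[l==k][:,:2];print("black",st[k],(ce[k]+[165,140]),cv2.minAreaRect((q*1000).astype(np.float32)),D[l==k][:,2].mean())
im=cv2.resize(((rail+2*blk)*100).astype(np.uint8),None,fx=4,fy=4,interpolation=0);cv2.imwrite("pics/m0.png",im)
o=outline_of("top","key")
for x in o[:1]:
  vv,uu=np.nonzero(x["region"]);P=px2w("top",np.c_[uu,vv],z=.07)[:,:2];print("key",x["confidence"],P.mean(0),cv2.minAreaRect((P*1000).astype(np.float32)))
```

```text
[[118 124 127]
 [128 131 130]
 [147 142 140]
 [146 145 142]] [124 135 141]
[[    0     0   170   110 17688]
 [   93    62    54    23   680]
 [   50    76    31    18   332]] [[ 83.50842379  53.22297603]
 [119.225       72.94411765]
 [ 66.20481928  84.75903614]]
rail ((495.9151916503906, -10.261459350585938), (41.783790588378906, 290.397705078125), 10.834145545959473)
black [145  57  17  18 227] [317.86343612 205.57268722] ((528.9669189453125, -176.46499633789062), (44.79690170288086, 44.74595260620117), 10.18592643737793) 0.08673369589212311
black [ 73  83  38  12 117] [256.76923077 229.24786325] ((463.0124816894531, 6.094974517822266), (11.549715042114258, 112.22674560546875), 11.142406463623047) 0.03638414790046866
black [ 19  84  17  17 236] [191.83050847 232.01271186] ((457.4079284667969, 197.95773315429688), (46.74027633666992, 44.39470291137695), 10.81639575958252) 0.09501114423238552
key 0.43 [0.49121927 0.02387166] ((491.4205322265625, 24.02799415588379), (35.58605194091797, 37.98263931274414), 10.304155349731445)
```

View pics/m0.png

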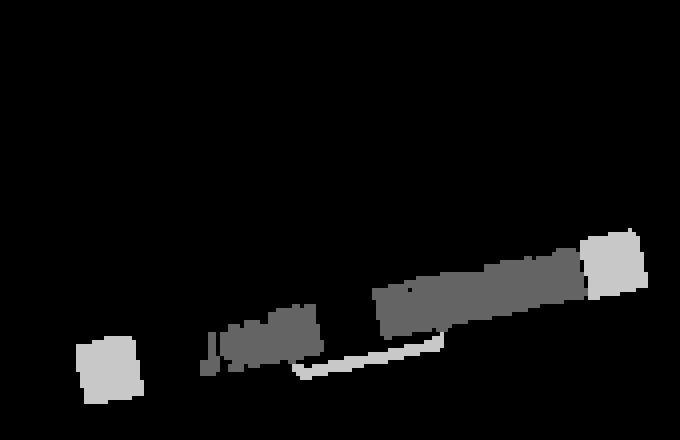

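Rail: origin ≈ (0.4932, 0.0108), yaw ≈ 10.8° (block spacing 381 mm against 380 nominal). The key is at rail y ≈ 13 mm. I'll close the fingers and go above edge_start.

>>> play_rows:
  deltas:
    - [[0.032, -0.05, 0], 0.1]
    - [[0.064, -0.098, 0], 0.2]
    - [[0.096, -0.146, 0], 0.3]
    - [[0.128, -0.195, 0], 0.4]
    - [[0.16, -0.244, 0], 0.464]
  grip: -1

```text
time: 1.02
tool_pos: [0.3303, 0.356, 0.2316]
tool_rot: [0.0, -0.096, 0.995, 0.0]
contact_force: [0.9, -0.2, 0.0]
gripper_width: -0.002
```

>>> play_rows:
  deltas:
    - [[0.032, -0.05, 0], 0]
    - [[0.064, -0.098, 0], 0]
    - [[0.096, -0.146, 0], 0]
    - [[0.1336, -0.2032, -0.01], 0]
    - [[0.1336, -0.2032, -0.03], 0]

```text
time: 1.65
tool_pos: [0.4657, 0.1513, 0.2025]
tool_rot: [0.002, -0.092, 0.996, -0.0]
contact_force: [-0.7, 0.7, -0.3]
gripper_width: -0.001
```

Run:
```python
from h import *
s=status.state();cp=camera_params("wrist")
p,d=grab_frame("wrist")
import pickle;pickle.dump((s,cp,p,d),open("w1.pkl","wb"))
print(s["time"],s["tool_pos"],s["tool_rot"],s["contact_force"],s["gripper_width"],{k:np.round(v,4).tolist() for k,v in cp.items()})
cv2.imwrite("pics/w1.png",p)
```

```text
1.65 [0.46571332 0.15134213 0.20252853] [ 1.77692408e-03 -9.17198856e-02  9.95783246e-01 -1.79235477e-04] [-0.67458072  0.69899614 -0.28887843] -0.0007013599663238518 {'mtx': [[324.2859, 0.0, 259.7483], [0.0, 324.2859, 191.824], [0.0, 0.0, 1.0]], 'distortion': [-0.0639, 0.0, 0.0, 0.0, 0.0], 'world_from_camera': [[-0.1833, -0.9454, -0.2695, 0.3978], [0.9831, -0.1764, -0.0497, 0.1393], [-0.0006, -0.274, 0.9617, 0.3459], [0.0, 0.0, 0.0, 1.0]]}
```

View pics/w1.png

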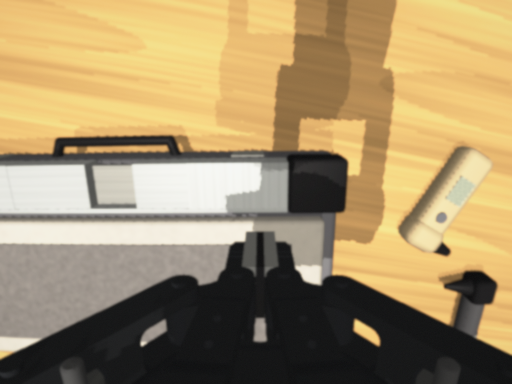

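The wrist picture shows the rail at rows 155 to 214, the black left block from column 289, and the notch at columns 87–136.

Run:
```python
from h import *
import pickle;s,cp,p,d=pickle.load(open("w1.pkl","rb"))
cv2.imwrite("pics/w1z.png",cv2.resize(p[140:230,60:360],None,fx=2.6,fy=2.6,interpolation=cv2.INTER_CUBIC))
names=dict(railend_f=(288,158),railend_b=(288,213),block_outer_f=(345,160),block_outer_b=(346,211),notchL_b=(135,207),notchL_f=(133,165),notchR_b=(91,208),notchR_f=(87,165),handleL=(176,140),handleR=(56,140))
O=np.array([.4932,.0108]);a=np.radians(10.83);ex=np.array([np.cos(a),np.sin(a)]);ey=np.array([-np.sin(a),np.cos(a)])
for k,q in names.items():
    z=.086 if 'block' in k else .08
    if 'handle' in k:z=.04
    P=px2w("wrist",[q],z=z,cp=cp)[0];D=px2w("wrist",[q],depth=[d[q[1],q[0]]],cp=cp)[0]
    r=P[:2]-O;print(k,P.round(4),D.round(4),(np.array([r@ex,r@ey])*1000).round(1))
pts=[(u,v) for u in range(10,285,6) for v in range(175,200,6)]
D=px2w("wrist",pts,depth=[d[v,u] for u,v in pts],cp=cp);print("railz",np.median(D[:,2]), np.polyfit(D[:,1],D[:,2],1))
for x in outline_of("wrist","key")[:1]:
  vv,uu=np.nonzero(x["region"]);P=px2w("wrist",np.c_[uu,vv],z=.07,cp=cp)[:,:2];r=cv2.minAreaRect((P*1000).astype(np.float32));q=np.array(r[0])/1000-O;print("key",x["box"],r,q@ex,q@ey)
print(status.state()["tool_pos"])
```

```text
railend_f [0.4394 0.1707 0.08  ] [0.4405 0.1715 0.0728] [-22.8 167.2]
railend_b [0.4867 0.1807 0.08  ] [0.4944 0.1843 0.0569] [ 25.5 168.1]
block_outer_f [0.4314 0.216  0.086 ] [0.4312 0.2155 0.088 ] [-22.1 213.2]
block_outer_b [0.4739 0.228  0.086 ] [0.4988 0.2571 0.0008] [ 21.8 217. ]
notchL_b [0.5059 0.0485 0.08  ] [0.5076 0.0471 0.0758] [19.5 34.6]
notchL_f [0.4688 0.0438 0.08  ] [0.4687 0.0441 0.0807] [-17.7  37. ]
notchR_b [0.5142 0.0095 0.08  ] [0.5151 0.0086 0.078 ] [20.4 -5.2]
notchR_f [0.476  0.0045 0.08  ] [0.4775 0.0018 0.0747] [-18.1  -3. ]
handleL [0.4481 0.0681 0.04  ] [0.4544 0.0591 0.0015] [-33.6  64.7]
handleR [ 0.4685 -0.0477  0.04  ] [ 0.4689 -0.0486  0.0385] [-35.2 -52.8]
railz 0.08056106007400449 [0.01162906 0.07847229]
key [95.2, 163.5, 132.3, 204.9] ((491.6758728027344, 24.523740768432617), (35.881473541259766, 37.26980209350586), 10.695255279541016) 0.0010816497151319743 0.013765684083485979
[0.46228601 0.15283203 0.1988151 ]
```

View pics/w1z.png

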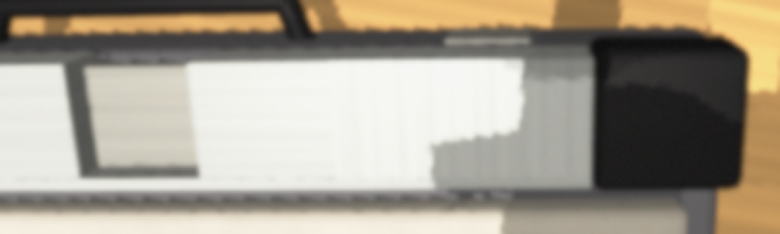

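Both cameras put the key at about (0.4916, 0.0243), and the rail top reads z ≈ 0.080. Descending over edge_start.

>>> play_rows:
  deltas:
    - [[0, 0, -0.05], 0]
    - [[0, 0, -0.09], 0]
    - [[0, 0, -0.11], 0]
    - [[0, 0, -0.113], 0]
    - [[0, 0, -0.113], 0]

```text
time: 2.38
tool_pos: [0.4638, 0.155, 0.0896]
tool_rot: [0.001, -0.095, 0.995, 0.0]
contact_force: [-0.2, 1.1, 0.7]
gripper_width: 0.006
```

>>> play_rows:
  deltas:
    - [[0, 0, -0.002], 0]
    - [[0, 0, -0.003], 0]
    - [[0, 0, -0.004], 0]
    - [[0, 0, -0.005], 0]
    - [[0, 0, -0.005], 0]

```text
time: 3.0
tool_pos: [0.4631, 0.1543, 0.0832]
tool_rot: [-0.0, -0.094, 0.996, -0.0]
contact_force: [-0.4, 0.5, 0.5]
gripper_width: 0.001
```

>>> play_rows:
  deltas:
    - [[0, 0, -0.0005], 0]
    - [[0, 0, -0.001], 0]
    - [[0, 0, -0.001], 0]

```text
time: 3.38
tool_pos: [0.4632, 0.1543, 0.0823]
tool_rot: [-0.0, -0.094, 0.996, 0.0]
contact_force: [0.3, 0.3, -0.5]
gripper_width: 0.002
```

>>> play_rows:
  deltas:
    - [[0, 0, -0.0005], 0]
    - [[0, 0, -0.001], 0]
    - [[0, 0, -0.001], 0]

```text
time: 3.75
tool_pos: [0.4631, 0.1543, 0.0812]
tool_rot: [-0.0, -0.094, 0.996, -0.0]
contact_force: [-0.6, 1.0, -0.4]
gripper_width: 0.0
```

>>> play_rows:
  deltas:
    - [[0, 0, -0.0003], 0]
    - [[0, 0, -0.0006], 0]
    - [[0, 0, -0.0006], 0]

```text
time: 4.12
tool_pos: [0.4632, 0.1543, 0.0807]
tool_rot: [-0.0, -0.094, 0.996, 0.0]
contact_force: [0.3, 0.2, 0.3]
gripper_width: 0.003
```

>>> play_rows:
  deltas:
    - [[0, 0, -0.0003], 0]
    - [[0, 0, -0.0005], 0]
    - [[0, 0, -0.0005], 0]

```text
time: 4.5
tool_pos: [0.4631, 0.1544, 0.0802]
tool_rot: [-0.0, -0.094, 0.996, -0.0]
contact_force: [-0.3, 0.2, -0.2]
gripper_width: 0.001
```

>>> play_rows:
  deltas:
    - [[0, 0, -0.0002], 0]
    - [[0, 0, -0.0004], 0]
    - [[0, 0, -0.0004], 0]

```text
time: 4.88
tool_pos: [0.4632, 0.1543, 0.08]
tool_rot: [-0.0, -0.094, 0.996, -0.0]
contact_force: [-0.9, 0.0, 2.7]
gripper_width: -0.001
```

Contact at z ≈ 0.080. Pressing slightly more to measure the stiffness.

>>> play_rows:
  deltas:
    - [[0, 0, -0.0002], 0]
    - [[0, 0, -0.0002], 0]

```text
time: 5.12
tool_pos: [0.4632, 0.1543, 0.08]
tool_rot: [-0.0, -0.094, 0.996, -0.0]
contact_force: [-2.6, -0.4, 6.1]
gripper_width: -0.002
```

>>> play_rows:
  deltas:
    - [[0, 0, -0.0002], 0]
    - [[0, 0, -0.0002], 0]

```text
time: 5.38
tool_pos: [0.4632, 0.1543, 0.08]
tool_rot: [-0.0, -0.094, 0.996, -0.0]
contact_force: [-3.4, -1.5, 6.5]
gripper_width: -0.001
```

>>> play_rows:
  deltas:
    - [[0.0008, -0.004, 0], 0]
    - [[0.0017, -0.008, 0], 0]
    - [[0.0026, -0.012, 0], 0]
    - [[0.0034, -0.016, 0], 0]
    - [[0.0043, -0.02, 0], 0]

```text
time: 6.0
tool_pos: [0.4681, 0.1346, 0.08]
tool_rot: [0.001, -0.094, 0.996, 0.001]
contact_force: [-0.5, 3.6, 5.9]
gripper_width: -0.001
```

>>> play_rows:
  deltas:
    - [[0.0008, -0.004, 0], 0]
    - [[0.0017, -0.008, 0], 0]
    - [[0.0026, -0.012, 0], 0]
    - [[0.0034, -0.016, 0], 0]
    - [[0.0043, -0.02, 0], 0]

```text
time: 6.62
tool_pos: [0.4725, 0.1146, 0.0801]
tool_rot: [0.001, -0.094, 0.996, 0.001]
contact_force: [-0.6, 3.7, 5.6]
gripper_width: 0.001
```

>>> play_rows:
  deltas:
    - [[0.0008, -0.004, 0], 0]
    - [[0.0017, -0.008, -0.0001], 0]
    - [[0.0026, -0.012, -0.0001], 0]
    - [[0.0034, -0.016, -0.0001], 0]
    - [[0.0043, -0.02, -0.0001], 0]

```text
time: 7.25
tool_pos: [0.4768, 0.0946, 0.08]
tool_rot: [0.001, -0.094, 0.996, 0.001]
contact_force: [-1.3, 4.2, 6.1]
gripper_width: 0.001
```

>>> play_rows:
  deltas:
    - [[0.0008, -0.004, 0], 0]
    - [[0.0017, -0.008, 0], 0]
    - [[0.0026, -0.012, -0.0001], 0]
    - [[0.0034, -0.016, -0.0002], 0]
    - [[0.0043, -0.02, -0.0003], 0]

```text
time: 7.88
tool_pos: [0.481, 0.0747, 0.0797]
tool_rot: [0.001, -0.094, 0.996, 0.001]
contact_force: [-0.9, 3.7, 6.2]
gripper_width: 0.001
```

Onto the inlay: z dropped 0.3 mm and the force held at 6 N. Continuing.

>>> play_rows:
  deltas:
    - [[0.0008, -0.004, 0], 0]
    - [[0.0017, -0.008, 0], 0]
    - [[0.0026, -0.012, 0], 0]
    - [[0.0034, -0.016, 0], 0]
    - [[0.0043, -0.02, 0], 0]

```text
time: 8.5
tool_pos: [0.4853, 0.0547, 0.0798]
tool_rot: [0.001, -0.094, 0.996, 0.001]
contact_force: [-0.8, 5.6, 7.2]
gripper_width: 0.002
```

>>> play_rows:
  deltas:
    - [[0.0008, -0.004, 0], 0]
    - [[0.0017, -0.008, 0], 0]
    - [[0.0026, -0.012, 0], 0]
    - [[0.0034, -0.016, 0], 0]
    - [[0.0043, -0.02, 0], 0]

```text
time: 9.12
tool_pos: [0.4885, 0.0336, 0.0782]
tool_rot: [-0.001, -0.094, 0.996, -0.0]
contact_force: [0.6, 0.1, 0.3]
gripper_width: -0.004
```

>>> play_rows:
  deltas:
    - [[0.0006, -0.003, 0], 0]
    - [[0.0012, -0.006, 0], 0]
    - [[0.0018, -0.009, 0], 0]
    - [[0.0022, -0.0105, 0], 0]
    - [[0.0022, -0.0105, 0], 0]

```text
time: 9.75
tool_pos: [0.4912, 0.0238, 0.079]
tool_rot: [0.0, -0.094, 0.996, -0.0]
contact_force: [0.5, 0.0, 0.6]
gripper_width: 0.003
```

Force dropped to zero, so the finger is in the notch free of the walls. Lowering to the key now.

>>> play_rows:
  deltas:
    - [[0, 0, -0.002], 0]
    - [[0, 0, -0.004], 0]
    - [[0, 0, -0.006], 0]
    - [[0, 0, -0.007], 0]
    - [[0, 0, -0.0075], 0]

```text
time: 10.38
tool_pos: [0.4911, 0.0239, 0.0714]
tool_rot: [-0.0, -0.094, 0.996, 0.0]
contact_force: [-0.3, -0.4, 0.1]
gripper_width: -0.001
```

>>> play_rows:
  deltas:
    - [[0, 0, -0.0005], 0]
    - [[0, 0, -0.001], 0]
    - [[0, 0, -0.0015], 0]
    - [[0, 0, -0.002], 0]
    - [[0, 0, -0.0025], 0]

```text
time: 11.0
tool_pos: [0.4913, 0.0238, 0.0696]
tool_rot: [-0.0, -0.094, 0.996, -0.0]
contact_force: [-2.6, -0.6, 4.8]
gripper_width: -0.002
```

>>> play_rows:
  deltas:
    - [[0, 0, -0.0005], 0]
    - [[0, 0, -0.001], 0]
    - [[0, 0, -0.0015], 0]
    - [[0, 0, -0.002], 0]
    - [[0, 0, -0.0025], 0]

```text
time: 11.62
tool_pos: [0.4913, 0.0238, 0.067]
tool_rot: [-0.0, -0.095, 0.996, -0.0]
contact_force: [-2.3, 0.5, 4.9]
gripper_width: 0.001
```

>>> play_rows:
  deltas:
    - [[0, 0, -0.0005], 0]
    - [[0, 0, -0.001], 0]
    - [[0, 0, -0.0015], 0]
    - [[0, 0, -0.002], 0]
    - [[0, 0, -0.0025], 0]

```text
time: 12.25
tool_pos: [0.4913, 0.0238, 0.0645]
tool_rot: [-0.0, -0.094, 0.996, -0.0]
contact_force: [-2.0, 0.2, 4.4]
gripper_width: 0.001
```

>>> play_rows:
  deltas:
    - [[0, 0, -0.0005], 0]
    - [[0, 0, -0.001], 0]
    - [[0, 0, -0.0015], 0]
    - [[0, 0, -0.0018], 0]
    - [[0, 0, -0.0018], 0]

```text
time: 12.88
tool_pos: [0.4913, 0.0238, 0.0625]
tool_rot: [0.0, -0.094, 0.996, -0.0]
contact_force: [-2.1, 0.4, 4.4]
gripper_width: 0.003
```

Continuing until it bottoms out.

>>> play_rows:
  deltas:
    - [[0, 0, -0.0004], 0]
    - [[0, 0, -0.0008], 0]
    - [[0, 0, -0.0008], 0]

```text
time: 13.25
tool_pos: [0.4913, 0.0238, 0.062]
tool_rot: [-0.0, -0.094, 0.996, -0.0]
contact_force: [-2.6, 0.3, 6.5]
gripper_width: -0.001
```

>>> play_rows:
  deltas:
    - [[0, 0, -0.0003], 0]
    - [[0, 0, -0.0006], 0]
    - [[0, 0, -0.0006], 0]

```text
time: 13.62
tool_pos: [0.4914, 0.0238, 0.062]
tool_rot: [-0.0, -0.095, 0.996, -0.0]
contact_force: [-5.4, 0.7, 9.9]
gripper_width: 0.002
```

>>> play_rows:
  deltas:
    - [[0, 0, -0.0005], 0]
    - [[0, 0, -0.001], 0]
    - [[0, 0, -0.001], 0]
    - [[0, 0, -0.001], 0]

```text
time: 14.12
tool_pos: [0.4915, 0.0238, 0.0619]
tool_rot: [-0.0, -0.095, 0.996, -0.0]
contact_force: [-8.1, -0.3, 16.4]
gripper_width: 0.001
```

The key has bottomed out at z = 0.062, since the force rises with no further travel. Lifting straight up, then backing off toward the robot.

>>> play_rows:
  deltas:
    - [[0, 0, 0.003], 0]
    - [[0, 0, 0.012], 0]
    - [[0, 0, 0.03], 0]
    - [[0, 0, 0.06], 0]
    - [[0, 0, 0.1], 0]

```text
time: 14.75
tool_pos: [0.4906, 0.0239, 0.1608]
tool_rot: [-0.001, -0.094, 0.996, 0.0]
contact_force: [0.3, -0.3, 0.4]
gripper_width: -0.0
```

>>> play_rows:
  deltas:
    - [[-0.02, 0.03, 0.03], 0]
    - [[-0.04, 0.07, 0.06], 0]
    - [[-0.06, 0.12, 0.08], 0]
    - [[-0.06, 0.12, 0.08], 0]
    - [[-0.06, 0.12, 0.08], 0]

```text
time: 15.38
tool_pos: [0.4312, 0.1436, 0.2401]
tool_rot: [0.0, -0.095, 0.996, -0.0]
contact_force: [-0.6, -0.4, 0.2]
gripper_width: 0.0
```

Run:
```python
from h import *
s=status.state();cp=camera_params("wrist")
p,d=grab_frame("wrist");cv2.imwrite("pics/w2.png",p)
print(s["time"],s["tool_pos"],s["contact_force"])
for x in outline_of("wrist","key")[:1]:
  vv,uu=np.nonzero(x["region"]);P=px2w("wrist",np.c_[uu,vv],depth=d[vv,uu],cp=cp);print("key z",x["confidence"],np.median(P[:,2]),P.mean(0))
for x in outline_of("wrist","lid")[:1]:
  vv,uu=np.nonzero(x["region"]);P=px2w("wrist",np.c_[uu,vv],depth=d[vv,uu],cp=cp);print("lid z",x["confidence"],np.percentile(P[:,2],[5,50,95]))
t,d=grab_frame("top");cv2.imwrite("pics/t2.png",t)
o=np.load("top0.npz")["d"]
for q in [(225,212),(250,207),(295,197),(290,160),(251,219)]:
    print(q,px2w("top",[q],depth=[o[q[1],q[0]]])[0,2].round(4),px2w("top",[q],depth=[d[q[1],q[0]]])[0,2].round(4))
```

```text
15.375 [0.43120558 0.14360871 0.24010368] [-0.58634318 -0.41279656  0.23932017]
key z 0.96 0.06285464818674513 [0.49152905 0.02344306 0.06341095]
lid z 0.91 [0.07942042 0.08706481 0.08944228]
(225, 212) 0.0751 0.0898
(250, 207) 0.0755 0.0873
(295, 197) 0.0728 0.0862
(290, 160) 0.0776 0.0799
(251, 219) 0.0684 0.0615
```

View pics/w2.png

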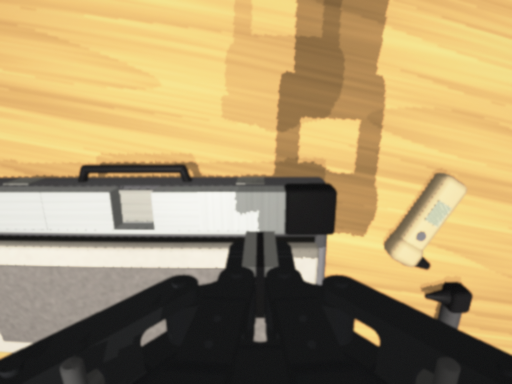

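View pics/t2.png

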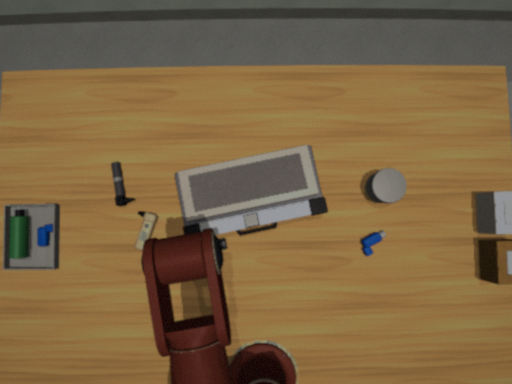

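The wrist view shows the key sunk in the notch at (137,207), at z ≈ 0.0625. The lid front has risen about 14 mm, everything else is where it was, and the hand is clear. Handing in.

```bash
python3 -c "
from plant import *
print(ticket.job_done(), status.state()['time'])"
```

```text
the job is handed in; nothing more can be done
the job is handed in; nothing more can be done
```

The case is open: the release key is fully down, the lid has lifted ajar by itself, and the hand is clear. I handed the job in at about 15.5 s, well under the 61 s limit.

**What I did:** With the fingers shut, I touched down on the left end of the rail and slid right at about 6 N. The 0.3 mm step down onto the inlay showed up on the way. The cameras had put the notch at about y = 13 mm on the rail. The force fell to zero as the fingers dropped in there, with no sign of hitting a wall. I pressed the key until it stopped at z = 0.062 m, where the last push reached 16 N vertically (about 18 N in all) with no more travel. Then I lifted straight up and backed off.

**Last checks:**
- **Key:** it stayed down after I let go, at z ≈ 0.0615 to 0.063 m against an expected 0.062 m.
- **Lid:** the front edge rose about 12 to 15 mm, in line with the 15 mm expected.
- **Hand:** it is well clear of the case, and the force reading is only noise (under 1 N).
- **Things around:** in the last top picture, by eye, nothing else had moved.

No check failed or disagreed.

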